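# Index the stop key on the proofing bed and bring the printing block up to it

## Robot

A 6-joint arm with a two-finger parallel gripper is mounted at the origin on the work surface. World frame = base frame: x ahead of the robot, y to its left, z up, the work surface at z = 0. Lengths are in m, angles in degrees, forces in N, time in s.
With the tool pointing down it reaches from about 0.3 to 0.875 m from the base axis. Payload 4.2 kg.
Tool frame: the origin (TCP) lies at the very end of the fingers, on their centre line; the grasp point (between the pads) lies 19 mm behind it; y points along the fingers, x is the direction in which the jaws open and shut, and the axes are right-handed (so a half turn about y gives the same grasp; the last joint's range is limited). The gripper opens to 85 mm and grips with 20 to 120 N. Pads are 22 mm wide; open, the fingers measure 114 mm over their backs; the gripper's body (76 mm by 85 mm) begins 54 mm behind the grasp point. The pads swing forward as they close: fully open they stand 13 mm farther back than shut.
Start: joints at [64.859, 18.312, 89.639, -0, 72.044, -1.146], TCP at [0.234, 0.525, 0.231] pointing down, gripper open.
Joint ranges: [-177.97, 177.97], [-48.28, 115.42], [12.27, 149.76], [-77.06, 257.06], [2.81, 150.46], [-146.56, 146.56]. Speed limits (degrees/s): [147.25, 147.25, 180, 180, 180, 180].

## Interface

Orientations are given as [roll, pitch, yaw] about the fixed x, y, z axes, in that order (R = Rz(yaw) Ry(pitch) Rx(roll)).
In Python, from bench import manip gives the robot as it stands.
- The arm moves only by the tool apply_moves, never from a script. Its argument "plan" is a list of rows, each an object with "translation": the shift along the tool's x, y, z in cm, a list of three; "spin": the turn about the tool's y in rad; "fingers": the gripper command: -1 is shut, 1 is fully open, values between are in proportion. In form: [{"translation": [x, y, z], "spin": spin, "fingers": fingers}, ...]. A call has 1 to 8 rows; each row shifts and turns the pose as measured when the row begins, along the tool's axes as they then stand; what a row does not reach is not made up. A row lasts 1/8 s, in which the tool goes at most 62.5 mm and 10.7 degrees, less where a joint would pass 70% of its speed; a pose out of reach is approached as far as the arm can. A call is refused whole if a number of a shift passes 6.25 or a number of a turn 0.188, either way. A call with a gripper value outside its range is refused whole. The fingers move at their own pace and stop on an object; the grip force is fixed at half the most. Time passes only in rows, so rows that do not move let the fingers close. It gives the time, the measured TCP pose, the force and the opening at its end, in the units of the state.
- manip.read_state(): the state, without advancing time (a new reading comes with each control period).
- manip.read_camera(name): name is "scene" or "top" or "wrist"; returns (picture, depth): 400x640x3 uint8, blue, green, red; 400x640 float32, m along the optical axis (not along the pixel's ray), 0 where there is no reading.
- manip.camera_model(name): a dict with "fov_y" (degrees; the focal length in pixels is half the picture's height over the tangent of half this angle, whatever the lens; pixels are square), "cx", "cy" (the principal point, pixels), "world_to_cam" (4x4, takes a point from world to camera coordinates); the wrist camera has in their place "tool_from_camera" (4x4, takes a point from camera to tool coordinates, whose origin is the TCP and whose axes are the tool frame's). Camera axes: x right, y up, looking along -z (the intrinsics and any distortion apply to the point x, -y, -z); pixel columns grow to the right and rows downward; lengths in m; the calibration is good to about 2 mm. A picture is of the moment at which its call begins: read the wrist's pose just before it. camera_model takes no time and is no camera call.
- manip.finish_job(): hands the job in, once; it reports no verdict.
Trained networks look in the newest picture that a camera, given by its name, has taken for a name from the list of things; names that differ only in an ending like _2 or _b are one class to them, and where a whole thing is asked for, a point or a joint stands for the part that bears it (a point fixed in the world has none). Each returns a list of dicts, best first, with "conf" (0 to 1); they miss things now and then, are a little off and sometimes report something else, mostly with a low value. They report only what shows in the picture. A call takes as long as a camera call. They do not tell look-alikes from the thing itself.
- manip.search_frame(camera, query): "uv" ([column, row] in pixels, amid what is visible of it).
- manip.pinpoint(camera, query): "uv" ([column, row] in pixels: a listed point, or the origin of a listed thing).
The state is a dict: "t": time; "joint_positions": joint angles; "joint_vel": joint speeds; "effort": joint torques, N m; "tool_pos": TCP position; "tool_rot": TCP orientation; "ft_force": force on the tool from outside, world axes, zero at the start; "wrist_torque": the same for the moment, N m; "opening": finger opening in m.
Only numpy, scipy, OpenCV 4.12 (cv2) and the standard library are available. Lean on these libraries where they do the work, as an engineer would, in place of code of your own. Each camera call takes 0.05 s, during which the arm holds its last target.

## Task

Take the stop key from its wooden stand, put its sprung plunger into the bed's slot at the slot's right-hand end, and draw it left along the slot, never lifting the plunger off the slot's floor, until it drops into the hidden notch; leave the key there, its foot flat on the bed. Then slide the printing block along the bed until it touches the key's foot, and leave both resting there with the key still home in the notch. Leave the other things on the bench where they are.

Things in the scene. Friction and masses are not known exactly. Their poses are not given: they have to be found in the camera images.
- key_grip (a point): Stop key, 0.33 kg, at the middle of its handle: an upright dark wooden bar 24 mm (own x) by 30 mm (own y), 80 mm tall, on a flat aluminium foot 58 mm (x) by 50 mm (y), 10 mm thick. This point is 50 mm above the foot's underside. Half a turn about its z makes no difference.
- key_foot (a point): Centre of the underside of the stop key's foot; z up along the handle, x across (58 mm side), y along (50 mm side).
- plunger_tip (a point): Centre of the lower end of the key's plunger, a steel blade 10 mm (key x) by 14 mm (key y) that sticks 35.5 mm out below the foot; a light spring lets it be pushed up into the key by at most 14 mm (1.5 N at first, about 4 N at 10.5 mm). Turned like the key.
- key_stand: Fixed light wooden block 90 x 90 x 50 mm high, to the robot's right; origin under its centre. The key stands upright on it, foot flat on its top, turned like it, plunger hanging in a 22 (x) by 26 (y) mm pocket: lift the key at least 40 mm straight up to clear it.
- bed_top (a point): Middle of the top face of the fixed steel proofing bed, 45 mm above the table; 150 mm (own x, away from the robot) by 400 mm (own y, to the robot's left). Two ledges 8 mm high, 10 mm wide run along y, inner faces at x = -34 and +34 mm. The key's x must lie along the bed's x (either way round) for its foot to fit between them.
- slot_start (a point): Point on the floor of the bed's slot near its right-hand end (bed x = 0, y = -115 mm), turned like the bed: put the plunger in here, not over 25 mm farther left. The slot runs along x = 0 from bed y = -140 to +60 mm, 16 mm wide, its floor 25 mm below the bed's top; foot flat and plunger on the floor, the spring is pushed up 10.5 mm.
- slot_end (a point): Left-hand end of the slot's floor (bed y = +60 mm). The hidden notch, cut right across the floor, 18 mm long in y and 12 mm deep, is centred somewhere from bed y = -65 to +20 mm; the other dark bands on the floor are only stains. Once in it the plunger springs right out, blocks travel along y, and the foot lies flat on the bed of itself.
- block_center (a point): Middle of the printing block: light wood with a metal plate on top, 64 mm (own x) by 90 mm (own y) by 23 mm high, 0.15 to 0.3 kg, loose on the bed between the ledges at the bed's left-hand end, turned like the bed. This point is 11.5 mm above the bed.
- block_nose (a point): Middle of the lower edge of the block's right-hand end (own y = -45 mm), the end that must come to touch the key's foot; it is then 25 mm from the foot's centre.
- ink_jar: Bystander: glass ink jar with a green cap, 72 mm across, 100 mm tall, behind the bed; origin under its centre
- ink_can: Bystander: plain low metal ink can, 90 mm across, 70 mm tall, behind the bed; origin under its centre
- brayer: Bystander: hand ink roller lying beyond the bed's left end: wooden handle and 110 mm long black roller, about 180 mm long overall, 42 mm high; origin on the table below its frame
- furniture_a: Bystander: dark wooden bar 25 x 200 x 23 mm lying in front of the bed, left of the robot's centre line; origin under its centre
- furniture_b: Bystander: wooden bar 30 x 140 x 23 mm lying in front of the bed, right of the robot's centre line; origin under its centre
- composing_stick: Bystander: flat steel composing stick 60 x 200 mm, 25 mm high, holding type, behind the bed; origin under its centre
- bench_brush: Bystander: hand brush lying to the right, behind the key's stand; origin on the table below it
Mind the look-alikes: they are no part of the job. Leave any blue or yellow look-alike of the part that bears key_grip alone.

How it is judged (in metres and radians):
On the way, in this order (a step that is already met when the one before it is completed fails the run):
1. the plunger stands on the slot's floor at the right-hand end (x of plunger_tip in the frame of bed_top between -0.01 and 0.01 m and z of plunger_tip in the frame of bed_top between -0.03 and -0.02 m and y of plunger_tip in the frame of bed_top between -0.14 and -0.082 m), for 0.1 s.
2. the key's plunger is down in the notch and its foot flat on the bed (x of plunger_tip in the frame of bed_top between -0.01 and 0.01 m and z of plunger_tip in the frame of bed_top below -0.032 m and z of key_foot in the frame of bed_top between -0.003 and 0.003 m and angle between key_foot's own z axis and vertical below 0.06 rad), for 0.2 s.
3. the block has been slid up to the key's foot (all of step 2 and horizontal distance between block_nose and key_foot below 0.0285 m and x of block_center in the frame of bed_top between -0.007 and 0.007 m and z of block_center in the frame of bed_top between 0.0085 and 0.0145 m and angle between block_center's own z axis and vertical below 0.05 rad), for 0.2 s.
At the end, for the whole second after the job is handed in: The key stands upright (within 0.06 rad), plunger tip over 32 mm below the bed's top (in the notch), foot flat on the bed (within 3 mm); the block lies flat between the ledges, its right-hand end touching the key's foot (gap under 3 mm); both released and at rest (all of step 3 and linear speed of each of key, block below 0.02 m/s).
It fails at once if the plunger is lifted off the slot's floor, or put into the slot, anywhere but at its right-hand end (more than 35 mm left of slot_start) (x of plunger_tip in the frame of bed_top between -0.012 and 0.012 m and y of plunger_tip in the frame of bed_top between -0.079 and 0.07 m and z of plunger_tip in the frame of bed_top between -0.016 and -0.003 m).
It fails at once if a bystander is moved more than 30 mm (distance of any of ink_jar, ink_can, brayer, furniture_a, furniture_b, composing_stick, bench_brush from where it was at the start of the episode above 0.03 m).
It also fails if it takes over 64 s, if anything falls off the work surface, if the arm or the gripper's body presses on something with over 40 N, if the wrist force passes 120 N, or if a joint passes its speed limit or range.

## Working session

There is one attempt and no reset: what is moved stays moved. The work goes in short steps, Python scripts to look and compute and a tool call to move; the robot and the scene stay as the last step left them, time stands still between calls to the robot, and variables do not carry over. Pictures are saved under pics/ and viewed, and the job is handed in when it is done.

Besides the shell and the picture viewer there is one more tool, called after "Call:" as a command line: name --argument value ..., lists and objects as JSON in quotes. apply_moves: Moves the arm, as the interface text tells. Its arguments: {"type":"object","properties":{"plan":{"type":"array"}},"required":["plan"]}

```bash
ls; mkdir -p pics; cat > h.py <<'E'
import numpy as np, cv2
from bench import manip
from scipy.spatial.transform import Rotation as R
def tool():
    s=manip.read_state(); T=np.eye(4)
    T[:3,:3]=R.from_euler('xyz',s['tool_rot'],degrees=True).as_matrix(); T[:3,3]=s['tool_pos']; return T
def cam(name,T=None):
    m=manip.camera_model(name); f=200/np.tan(np.radians(m['fov_y'])/2)
    if name=='wrist': c2w=(T if T is not None else tool())@np.array(m['tool_from_camera'])
    else: c2w=np.linalg.inv(np.array(m['world_to_cam']))
    return f,m['cx'],m['cy'],c2w
def px2w(c,uv,d=None,z=None):
    f,cx,cy,M=c
    r=np.array([(uv[0]-cx)/f,-(uv[1]-cy)/f,-1.0])
    if z is not None:
        dd=M[:3,:3]@r; d=(z-M[2,3])/dd[2]
    return M[:3,:3]@(r*d)+M[:3,3]
def w2px(c,p):
    f,cx,cy,M=c; q=np.linalg.inv(M)@np.append(p,1)
    return np.array([cx+f*q[0]/-q[2], cy-f*q[1]/-q[2]])
E
python3 - <<'E'
from h import *
print(manip.read_state())
for n in ['scene','top','wrist']:
    print(n,{k:(np.round(v,4).tolist() if not isinstance(v,str) else v) for k,v in manip.camera_model(n).items()})
    p,d=manip.read_camera(n); cv2.imwrite(f'pics/{n}0.png',p); np.save(f'{n}0.npy',d)
E
```

```text
pics
{'t': 0.0, 'joint_positions': array([ 6.48588005e+01,  1.83498714e+01,  8.97076002e+01, -7.48812394e-04,
        7.20456997e+01, -1.14474395e+00]), 'joint_vel': array([ 0.04563284, -0.03789028,  0.07888499,  0.04858382, -0.12136598,
       -0.00328526]), 'effort': array([-1.32479538e-03, -4.15527034e+01, -2.34151858e+01, -9.12363203e-05,
        8.26572650e-03, -1.44147867e-07]), 'tool_pos': array([0.2336214 , 0.52485518, 0.23049193]), 'tool_rot': array([-89.99865061,   0.10316481,  66.0037771 ]), 'ft_force': array([-0.24077157, -0.12524789,  0.39378203]), 'wrist_torque': array([0.00836861, 0.01277874, 0.0076774 ]), 'opening': 0.08573162509731982}
scene {'fov_y': 50.5408, 'cx': 315.4249, 'cy': 200.0855, 'world_to_cam': [[0.8535, 0.521, -0.013, -0.4469], [-0.4064, 0.6809, 0.6093, 0.1458], [0.3262, -0.5147, 0.7928, -1.5715], [0.0, 0.0, 0.0, 1.0]]}
top {'fov_y': 50.3336, 'cx': 316.2069, 'cy': 198.0388, 'world_to_cam': [[0.0253, -0.9997, -0.006, -0.0024], [0.9906, 0.0243, 0.1343, -0.5481], [-0.1341, -0.0093, 0.9909, -1.3351], [0.0, 0.0, 0.0, 1.0]]}
wrist {'fov_y': 70.0195, 'cx': 313.0361, 'cy': 203.7666, 'tool_from_camera': [[1.0, 0.0006, 0.0001, 0.0005], [-0.0001, 0.3139, -0.9495, -0.142], [-0.0006, 0.9495, 0.3139, 0.0803], [0.0, 0.0, 0.0, 1.0]]}
```

View pics/scene0.png

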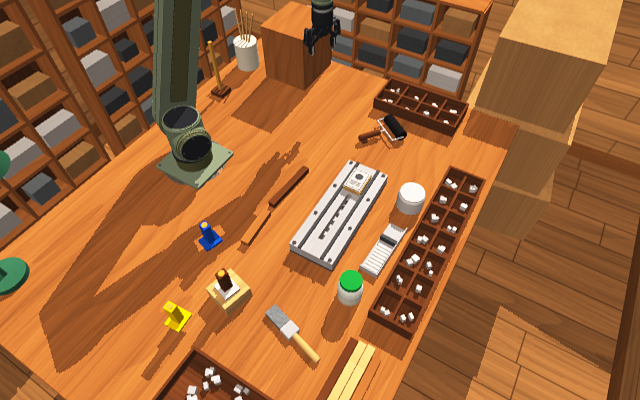

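View pics/top0.png

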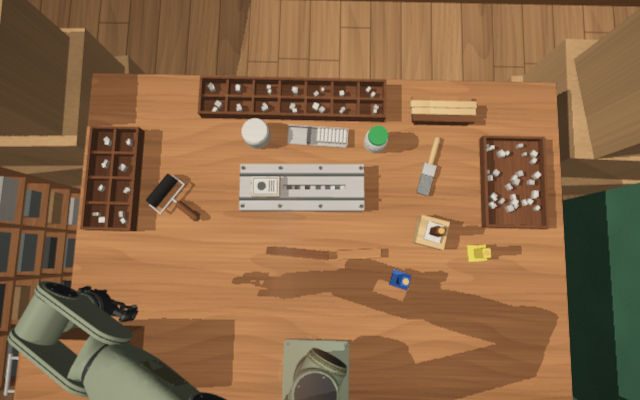

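```bash
python3 - <<'E'
from h import *
for cn in ['top','scene']:
  c=cam(cn); D=np.load(cn+'0.npy')
  for q in ['key_grip','key_foot','key_stand','bed_top','slot_start','slot_end','block_center','block_nose','ink_can','ink_jar']:
    r=manip.pinpoint(cn,q)
    for x in r[:3]:
        u=x['uv']; d=D[int(u[1]),int(u[0])]; print(cn,q,np.round(u,1),round(x['conf'],2),np.round(px2w(c,u,d=d),4))
print(manip.read_state()['t'])
E
```

```text
top key_grip [403.2 278.5] 0.68 [ 0.3041 -0.2503  0.128 ]
top key_grip [439.2 231.3] 0.65 [ 0.444  -0.3536  0.1416]
top key_grip [481.7 253.1] 0.6 [ 0.3841 -0.4894  0.1073]
top key_foot [395.8 277.2] 0.79 [ 0.3038 -0.2428  0.0489]
top key_foot [474.2 252.8] 0.73 [ 0.3853 -0.4865  0.0533]
top key_foot [360.  250.3] 0.71 [ 0.3844 -0.1325  0.0281]
top key_stand [431.9 229.2] 0.75 [ 0.4541 -0.3495  0.0761]
top bed_top [305.8 185.4] 0.73 [0.5885 0.046  0.0365]
top slot_start [336.5 187.9] 0.66 [ 0.5854 -0.0541  0.0195]
top slot_start [302.  185.5] 0.29 [0.5884 0.0585 0.0333]
top slot_end [283.9 188.7] 0.62 [0.5752 0.1161 0.0415]
top block_center [265.2 185.3] 0.82 [0.5801 0.1732 0.07  ]
top block_nose [283.3 190. ] 0.85 [0.5702 0.1176 0.0457]
top ink_can [256.6 135.2] 0.77 [0.7435 0.2082 0.0661]
top ink_can [431.9 234.2] 0.65 [ 0.4382 -0.3468  0.0857]
top ink_can [361.1 254.5] 0.64 [ 0.3713 -0.1368  0.022 ]
top ink_jar [375.6 143.2] 0.79 [ 0.7166 -0.1703  0.1013]
scene key_grip [205.5 232.4] 0.87 [ 0.3103 -0.2676  0.111 ]
scene key_grip [172.2 315.4] 0.68 [ 0.4009 -0.5074  0.1057]
scene key_grip [224.6 281.5] 0.58 [ 0.4614 -0.3648  0.1163]
scene key_foot [228.7 286.6] 0.96 [ 0.4631 -0.3598  0.0786]
scene key_foot [211.3 240.3] 0.78 [ 0.3157 -0.2625  0.0649]
scene key_foot [179.2 319.7] 0.7 [ 0.4047 -0.5004  0.0666]
scene key_stand [227.5 295.5] 0.71 [ 0.4673 -0.3764  0.0569]
scene bed_top [341.5 207.8] 0.89 [0.5792 0.0754 0.0208]
scene bed_top [346.2 295.4] 0.52 [ 0.7526 -0.2115  0.0702]
scene slot_start [322.7 236.5] 0.92 [ 0.5833 -0.0532  0.0205]
scene slot_end [350.8 197.8] 0.61 [0.589  0.1206 0.0313]
scene block_center [360. 184.] 0.76 [0.5989 0.1625 0.0663]
scene block_nose [352.4 192.4] 0.75 [0.5881 0.1315 0.048 ]
scene ink_can [406.2 205.8] 0.89 [0.7638 0.173  0.0464]
scene ink_can [322.9 236.6] 0.21 [ 0.5839 -0.0531  0.0203]
scene ink_jar [349.  295.7] 0.85 [ 0.7596 -0.2083  0.0702]
1.15
```

```bash
python3 - <<'E'
from h import *
print(manip.camera_model('top').keys())
s=cv2.imread('pics/scene0.png'); t=cv2.imread('pics/top0.png')
a=cv2.resize(s[160:340,150:400],None,fx=2.4,fy=2.4,interpolation=cv2.INTER_CUBIC)
cv2.imwrite('pics/sc1.png',a[:600,:800])
b=cv2.resize(t[150:300,230:510],None,fx=2.85,fy=2.85,interpolation=cv2.INTER_CUBIC)
cv2.imwrite('pics/tc1.png',b[:600,:800])
# depth cloud
for cn in ['top','scene']:
  c=cam(cn); D=np.load(cn+'0.npy'); f,cx,cy,M=c
  v,u=np.mgrid[:400,:640]; P=np.stack([(u-cx)/f*D,-(v-cy)/f*D,-D],-1)@M[:3,:3].T+M[:3,3]
  np.save(cn+'P.npy',P)
  def sel(x0,x1,y0,y1,z0,z1): 
    return P[(D>0)&(P[...,0]>x0)&(P[...,0]<x1)&(P[...,1]>y0)&(P[...,1]<y1)&(P[...,2]>z0)&(P[...,2]<z1)]
  tb=sel(.3,.45,0,.2,-.03,.01); print(cn,'table z',np.median(tb[:,2]))
  st=sel(.35,.55,-.46,-.27,.043,.057); print('stand',len(st),st.min(0),st.max(0),cv2.minAreaRect(st[:,:2].astype(np.float32)*1000))
  bd=sel(.45,.7,-.2,.3,.035,.065); print('bed',len(bd),bd.min(0),bd.max(0),cv2.minAreaRect(bd[:,:2].astype(np.float32)*1000))
  bl=sel(.5,.65,.05,.25,.06,.08); print('block',len(bl),np.median(bl,0),cv2.minAreaRect(bl[:,:2].astype(np.float32)*1000))
  k=sel(.3,.6,-.46,-.27,.09,.17); print('handle',len(k),np.median(k,0),k.min(0),k.max(0))
E
```

```text
dict_keys(['fov_y', 'cx', 'cy', 'world_to_cam'])
top table z -0.00034683606515750753
stand 523 [ 0.39460881 -0.41116076  0.04313233] [ 0.50010363 -0.30540021  0.05691484] ((446.4993896484375, -358.2809753417969), (91.10352325439453, 90.20535278320312), 76.77574920654297)
bed 4980 [ 0.5020979  -0.14289535  0.03506696] [0.65891407 0.26032867 0.06499585] ((580.9520263671875, 58.950347900390625), (148.7798614501953, 400.2284240722656), 1.4062107801437378)
block 551 [0.57729222 0.17216883 0.06786341] ((577.2589111328125, 172.75592041015625), (61.60873794555664, 86.62631225585938), 1.4038467407226562)
handle 133 [ 0.44490262 -0.35417636  0.1376039 ] [ 0.30005739 -0.37548159  0.09151614] [ 0.46036208 -0.27025998  0.14730665]
scene table z -0.0008465038809810643
stand 613 [ 0.3956882  -0.41039072  0.04304554] [ 0.50508065 -0.30319723  0.05693299] ((449.7609558105469, -356.3690490722656), (91.36479187011719, 93.4286117553711), 75.56381225585938)
bed 4227 [ 0.50463759 -0.14245792  0.03501528] [0.6652335  0.26495644 0.06495405] ((584.7442016601562, 60.98371887207031), (153.4095916748047, 404.5859069824219), 1.3820149898529053)
block 404 [0.58341964 0.17022277 0.06701845] ((582.4485473632812, 173.82244873046875), (64.8969955444336, 93.65020751953125), 1.622459888458252)
handle 204 [ 0.45624663 -0.36084654  0.13336073] [ 0.30464079 -0.37559958  0.09013137] [ 0.46398273 -0.27000624  0.1443737 ]
```

View pics/sc1.png

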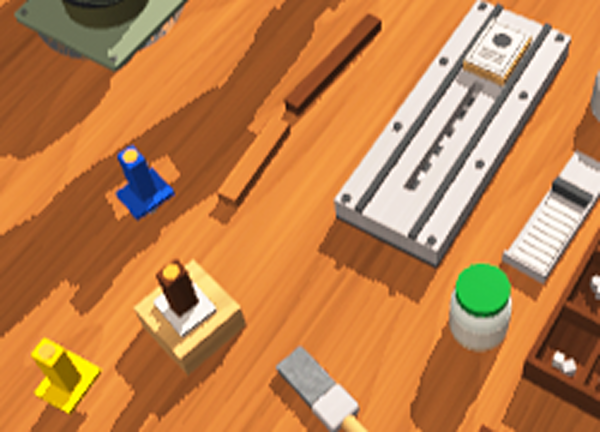

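View pics/tc1.png

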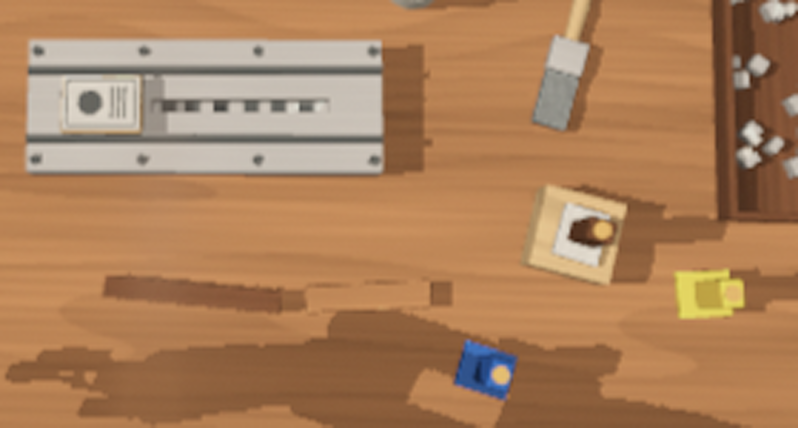

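Candidates for the key are: the dark wooden handle on a white foot on the light wooden stand, top (437,232) / scene (224,281); the blue look-alike, top (403,279); and the yellow one, top (481,253). By its description the key is the dark one on the stand, and the close crops confirm this. The stand's centre is at about (0.448, -0.357) with its edges at about -13.5°. I'll move above it next.

Call:
apply_moves --plan '[{"translation":[-4.5,-0.2,-3.5],"spin":0,"fingers":1},{"translation":[-4.5,-0.2,-3.5],"spin":0,"fingers":1},{"translation":[-4.5,-0.2,-3.5],"spin":0,"fingers":1},{"translation":[-4.5,-0.2,-3.5],"spin":0,"fingers":1},{"translation":[-4.5,-0.2,-3.5],"spin":0,"fingers":1},{"translation":[-4.5,-0.2,-3.5],"spin":0,"fingers":1},{"translation":[-4.5,-0.2,-3.5],"spin":0,"fingers":1},{"translation":[-4.5,-0.2,-3.5],"spin":0,"fingers":1}]'

```text
t: 2.15
tool_pos: [0.3472, 0.074, 0.2479]
tool_rot: [-90.3, -0.3, 66.6]
ft_force: [1.5, 0.5, -1.0]
opening: 0.0851
```

```bash
cat >> h.py <<'E'
def plan(pos,yaw,n):
    """straight move from now to pos/yaw (deg), n rows, tool down"""
    s=manip.read_state(); p=np.array(s['tool_pos']); y=s['tool_rot'][2]
    dy=(yaw-y+180)%360-180; dp=(np.array(pos)-p)/n
    print('from',np.round(p,4),np.round(s['tool_rot'],2),'t',s['t'],'F',np.round(s['ft_force'],1),'op',round(s['opening'],4))
    for i in range(n):
        a=np.radians(y+dy*i/n)
        print([round(100*(dp[0]*np.cos(a)+dp[1]*np.sin(a)),2),round(-100*dp[2],2),round(100*(-dp[0]*np.sin(a)+dp[1]*np.cos(a)),2)],round(-np.radians(dy/n),3))
E
python3 -c "
from h import *
plan([.448,-.357,.25],-13.5,8)"
```

```text
from [0.3472 0.074  0.2479] [-90.33  -0.28  66.56] t 2.15 F [ 1.5  0.5 -1. ] op 0.0851
[np.float64(-4.44), np.float64(-0.03), np.float64(-3.3)] 0.175
[np.float64(-3.8), np.float64(-0.03), np.float64(-4.02)] 0.175
[np.float64(-3.04), np.float64(-0.03), np.float64(-4.62)] 0.175
[np.float64(-2.2), np.float64(-0.03), np.float64(-5.08)] 0.175
[np.float64(-1.28), np.float64(-0.03), np.float64(-5.38)] 0.175
[np.float64(-0.32), np.float64(-0.03), np.float64(-5.52)] 0.175
[np.float64(0.64), np.float64(-0.03), np.float64(-5.5)] 0.175
[np.float64(1.59), np.float64(-0.03), np.float64(-5.3)] 0.175
```

Call:
apply_moves --plan '[{"translation":[-4.4,0,-3.3],"spin":0.175,"fingers":1},{"translation":[-3.8,0,-4.0],"spin":0.175,"fingers":1},{"translation":[-3.0,0,-4.6],"spin":0.175,"fingers":1},{"translation":[-2.2,0,-5.1],"spin":0.175,"fingers":1},{"translation":[-1.3,0,-5.4],"spin":0.175,"fingers":1},{"translation":[-0.3,0,-5.5],"spin":0.175,"fingers":1},{"translation":[0.6,0,-5.5],"spin":0.175,"fingers":1},{"translation":[1.6,0,-5.3],"spin":0.175,"fingers":1}]'

```text
t: 3.15
tool_pos: [0.4399, -0.3742, 0.2506]
tool_rot: [-89.6, -0.9, -16.5]
ft_force: [1.0, 1.3, 0.4]
opening: 0.0852
```

```bash
python3 - <<'E'
from h import *
plan([.448,-.357,.25],-13.5,1)
T=tool(); p,d=manip.read_camera('wrist'); cv2.imwrite('pics/w1.png',p); np.save('w1.npy',d)
c=cam('wrist',T)
for q in ['key_grip','key_foot','key_stand']:
    for x in manip.pinpoint('wrist',q)[:3]:
        u=x['uv']; print(q,np.round(u,1),round(x['conf'],2),np.round(px2w(c,u,d=d[int(u[1]),int(u[0])]),4), np.round(px2w(c,u,z={'key_grip':.1,'key_foot':.05,'key_stand':0}[q]),4))
E
```

```text
from [ 0.4399 -0.3742  0.2506] [-89.63  -0.91 -16.53] t 3.15 F [1.  1.3 0.4] op 0.0852
[np.float64(0.29), np.float64(0.06), np.float64(1.88)] -0.053
key_grip [143.7 119.1] 0.92 [ 0.3133 -0.2599  0.1158] [ 0.3049 -0.2578  0.1   ]
key_grip [299.  290.9] 0.86 [ 0.3924 -0.4852  0.1059] [ 0.391  -0.4891  0.1   ]
key_foot [169.1 118.9] 0.88 [ 0.3128 -0.2608  0.0652] [ 0.306  -0.2591  0.05  ]
key_foot [311.4 164. ] 0.65 [ 0.4499 -0.3432  0.1228] [ 0.4469 -0.3557  0.05  ]
key_foot [301.1 268.1] 0.57 [ 0.3938 -0.4849  0.056 ] [ 0.3926 -0.4882  0.05  ]
key_stand [311.4 160.6] 0.71 [ 0.45   -0.3438  0.0998] [ 0.4463 -0.3597  0.    ]
```

View pics/w1.png

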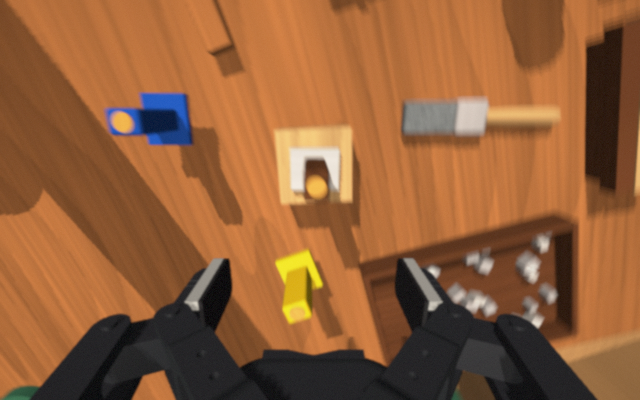

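```bash
python3 - <<'E'
from h import *
T=tool(); print(manip.read_state()['tool_pos'],manip.read_state()['tool_rot'])
p,d=manip.read_camera('wrist'); c=cam('wrist',T)
cv2.imwrite('pics/w2.png',cv2.resize(p[100:230,240:390],None,fx=5,fy=4.5,interpolation=cv2.INTER_CUBIC)[:600,:800])
f,cx,cy,M=c
v,u=np.mgrid[:400,:640]; P=np.stack([(u-cx)/f*d,-(v-cy)/f*d,-d],-1)@M[:3,:3].T+M[:3,3]
B=(d>0)&(np.hypot(P[...,0]-.448,P[...,1]+.357)<.08)
for n,a,b in [('top',.132,.15),('foot',.056,.066),('standtop',.044,.054)]:
    m=B&(P[...,2]>a)&(P[...,2]<b); q=P[m]; print(n,len(q),np.round(np.median(q,0),4),cv2.minAreaRect((q[:,:2]*1000).astype(np.float32)))
E
```

```text
[ 0.43943311 -0.37268954  0.24980919] [-89.57707832  -0.80000907 -16.20442229]
top 826 [ 0.4491 -0.3569  0.1395] ((449.0240783691406, -358.5884704589844), (30.297142028808594, 23.374441146850586), 73.23619079589844)
foot 1271 [ 0.4497 -0.3501  0.0593] ((449.0291748046875, -357.8442687988281), (49.16104507446289, 57.78934097290039), 74.0966796875)
standtop 3149 [ 0.4562 -0.3394  0.0493] ((449.5201721191406, -357.083984375), (90.37325286865234, 90.27214813232422), 76.58973693847656)
```

View pics/w2.png

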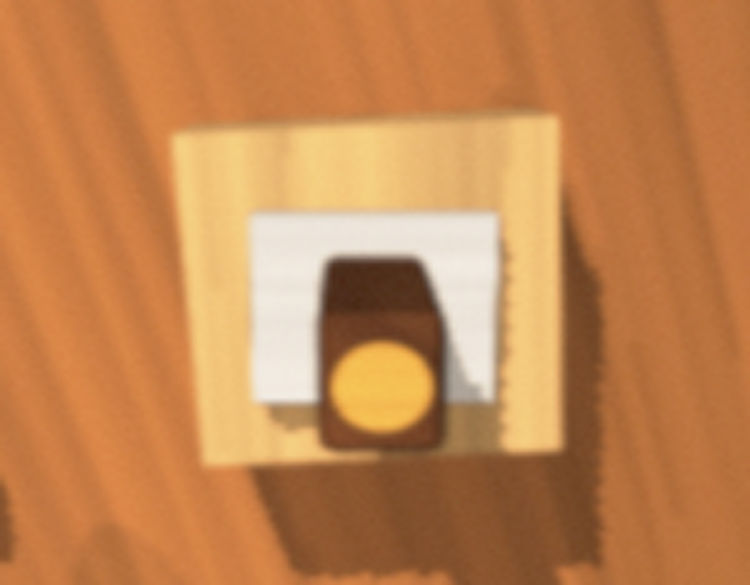

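```bash
python3 -c "
from h import *
plan([.449,-.358,.17],-15,4)"
```

```text
from [ 0.4394 -0.3717  0.2501] [-89.58  -0.81 -16.14] t 3.4 F [-0.1  0.3  0. ] op 0.0854
[np.float64(0.13), np.float64(2.0), np.float64(0.4)] -0.005
[np.float64(0.14), np.float64(2.0), np.float64(0.4)] -0.005
[np.float64(0.14), np.float64(2.0), np.float64(0.39)] -0.005
[np.float64(0.14), np.float64(2.0), np.float64(0.39)] -0.005
```

Call:
apply_moves --plan '[{"translation":[0.13,2.0,0.4],"spin":-0.005,"fingers":1},{"translation":[0.13,2.0,0.4],"spin":-0.005,"fingers":1},{"translation":[0.13,2.0,0.4],"spin":-0.005,"fingers":1},{"translation":[0.13,2.0,0.4],"spin":-0.005,"fingers":1},{"translation":[0,0,0],"spin":0,"fingers":1},{"translation":[0,0,0],"spin":0,"fingers":1}]'

```text
t: 4.15
tool_pos: [0.4502, -0.3484, 0.1726]
tool_rot: [-89.6, -1.0, -14.2]
ft_force: [-0.2, 0.2, 0.4]
opening: 0.085
```

```bash
python3 -c "
from h import *
plan([.449,-.358,.081],-15,6)"
```

```text
from [ 0.4502 -0.3484  0.1726] [-89.62  -1.03 -14.22] t 4.15 F [-0.2  0.2  0.4] op 0.085
[np.float64(0.02), np.float64(1.53), np.float64(-0.16)] 0.002
[np.float64(0.02), np.float64(1.53), np.float64(-0.16)] 0.002
[np.float64(0.02), np.float64(1.53), np.float64(-0.16)] 0.002
[np.float64(0.02), np.float64(1.53), np.float64(-0.16)] 0.002
[np.float64(0.02), np.float64(1.53), np.float64(-0.16)] 0.002
[np.float64(0.02), np.float64(1.53), np.float64(-0.16)] 0.002
```

Call:
apply_moves --plan '[{"translation":[0,1.5,-0.5],"spin":0,"fingers":1},{"translation":[0,1.5,-0.4],"spin":0,"fingers":1},{"translation":[0,1.5,0],"spin":0,"fingers":1},{"translation":[0,1.0,0],"spin":0,"fingers":1},{"translation":[0,0,0],"spin":0,"fingers":1},{"translation":[0,0,0],"spin":0,"fingers":1}]'

```text
t: 4.9
tool_pos: [0.4491, -0.3581, 0.1146]
tool_rot: [-89.7, -1.1, -14.2]
ft_force: [0.0, -0.3, -0.2]
opening: 0.0853
```

```bash
python3 -c "
from h import *
plan([.449,-.358,.081],-15,3)"
```

```text
from [ 0.4491 -0.3581  0.1146] [-89.66  -1.1  -14.24] t 4.9 F [ 0.  -0.3 -0.2] op 0.0853
[np.float64(-0.0), np.float64(1.12), np.float64(0.0)] 0.004
[np.float64(-0.0), np.float64(1.12), np.float64(0.0)] 0.004
[np.float64(-0.0), np.float64(1.12), np.float64(0.0)] 0.004
```

Call:
apply_moves --plan '[{"translation":[0,1.1,0],"spin":0.004,"fingers":1},{"translation":[0,1.1,0],"spin":0.004,"fingers":1},{"translation":[0,1.0,0],"spin":0.004,"fingers":1},{"translation":[0,0,0],"spin":0,"fingers":1},{"translation":[0,0,0],"spin":0,"fingers":1}]'

```text
t: 5.52
tool_pos: [0.4501, -0.3582, 0.0808]
tool_rot: [-89.7, -1.1, -15.0]
ft_force: [-0.1, 0.3, -0.2]
opening: 0.0855
```

```bash
python3 -c "
from h import *
plan([.449,-.358,.081],-15,1)
T=tool(); p,d=manip.read_camera('wrist'); cv2.imwrite('pics/w3.png',p)"
```

```text
from [ 0.4501 -0.3582  0.0808] [-89.67  -1.14 -14.96] t 5.525 F [-0.1  0.3 -0.2] op 0.0855
[np.float64(-0.11), np.float64(-0.02), np.float64(-0.01)] 0.001
```

View pics/w3.png

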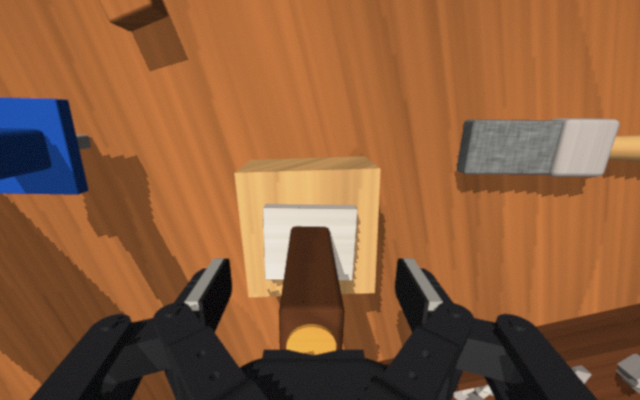

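The dark handle stands midway between the fingers: its cap is at (311,338) and the finger tips are at columns 230 and 397. I'll close the gripper.

Call:
apply_moves --plan '[{"translation":[0,0,0],"spin":0,"fingers":-1},{"translation":[0,0,0],"spin":0,"fingers":-1},{"translation":[0,0,0],"spin":0,"fingers":-1},{"translation":[0,0,0],"spin":0,"fingers":-1},{"translation":[0,0,0],"spin":0,"fingers":-1},{"translation":[0,0,0],"spin":0,"fingers":-1}]'

```text
t: 6.32
tool_pos: [0.4499, -0.3583, 0.0821]
tool_rot: [-89.7, -1.2, -14.9]
ft_force: [0.5, 0.9, 0.7]
opening: 0.0236
```

Call:
apply_moves --plan '[{"translation":[0,-1.0,0],"spin":0,"fingers":-1},{"translation":[0,-2.0,0],"spin":0,"fingers":-1},{"translation":[0,-2.0,0],"spin":0,"fingers":-1},{"translation":[0,-2.0,0],"spin":0,"fingers":-1},{"translation":[0,-2.0,0],"spin":0,"fingers":-1},{"translation":[0,-2.0,0],"spin":0,"fingers":-1},{"translation":[0,0,0],"spin":0,"fingers":-1},{"translation":[0,0,0],"spin":0,"fingers":-1}]'

```text
t: 7.32
tool_pos: [0.4465, -0.3568, 0.1934]
tool_rot: [-89.5, -0.9, -15.0]
ft_force: [0.7, -0.7, -3.3]
opening: 0.0232
```

```bash
python3 - <<'E'
from h import *
# refine bed frame from both cameras (blend)
P=np.load('topP.npy')
plan([.58,-.06,.2],1.4,8)
p,d=manip.read_camera('scene'); cv2.imwrite('pics/s2.png',p[120:400,100:450])
E
```

```text
from [ 0.4465 -0.3568  0.1934] [-89.51  -0.89 -14.96] t 7.325 F [ 0.7 -0.7 -3.3] op 0.0232
[np.float64(0.65), np.float64(-0.08), np.float64(4.02)] -0.036
[np.float64(0.8), np.float64(-0.08), np.float64(3.99)] -0.036
[np.float64(0.94), np.float64(-0.08), np.float64(3.96)] -0.036
[np.float64(1.08), np.float64(-0.08), np.float64(3.92)] -0.036
[np.float64(1.22), np.float64(-0.08), np.float64(3.88)] -0.036
[np.float64(1.36), np.float64(-0.08), np.float64(3.83)] -0.036
[np.float64(1.49), np.float64(-0.08), np.float64(3.78)] -0.036
[np.float64(1.63), np.float64(-0.08), np.float64(3.73)] -0.036
```

View pics/s2.png

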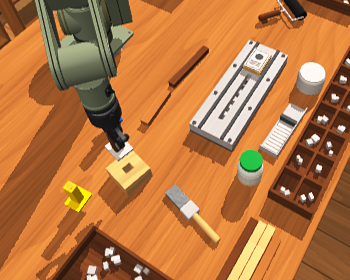

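The key is out of the stand, whose pocket is empty at (127,168) in the crop, and it hangs in the gripper. I'll move it over the right-hand end of the slot.

Call:
apply_moves --plan '[{"translation":[0.65,-0.1,4.0],"spin":-0.036,"fingers":-1},{"translation":[0.8,-0.1,4.0],"spin":-0.036,"fingers":-1},{"translation":[0.95,-0.1,4.0],"spin":-0.036,"fingers":-1},{"translation":[1.1,-0.1,3.9],"spin":-0.036,"fingers":-1},{"translation":[1.2,-0.1,3.9],"spin":-0.036,"fingers":-1},{"translation":[1.35,-0.1,3.8],"spin":-0.036,"fingers":-1},{"translation":[1.5,0,3.0],"spin":-0.036,"fingers":-1},{"translation":[0,0,0],"spin":0,"fingers":-1}]'

```text
t: 8.38
tool_pos: [0.5626, -0.0961, 0.1934]
tool_rot: [-89.4, -0.2, -0.2]
ft_force: [-0.7, -0.2, -2.2]
opening: 0.0235
```

```bash
cat > look.py <<'E'
from h import *
import sys
n=sys.argv[1]
T=tool(); p,d=manip.read_camera('wrist'); cv2.imwrite(f'pics/{n}.png',p); np.save(n+'.npy',d); np.save(n+'T.npy',T)
E
python3 look.py w4; python3 - <<'E'
from h import *
plan([.5858,-.055,.2],1.4,3)
T=np.load('w4T.npy'); d=np.load('w4.npy'); c=cam('wrist',T); f,cx,cy,M=c
for q in ['slot_start','slot_end','bed_top','plunger_tip','key_foot']:
    for x in manip.pinpoint('wrist',q)[:2]:
        u=x['uv']; z={'slot_start':.02,'slot_end':.02,'bed_top':.045}.get(q,.1);print(q,np.round(u,1),round(x['conf'],2),np.round(px2w(c,u,z=z),4))
v,u=np.mgrid[:400,:640]; P=np.stack([(u-cx)/f*d,-(v-cy)/f*d,-d],-1)@M[:3,:3].T+M[:3,3]
np.save('w4P.npy',P)
m=(d>0)&(P[...,2]>.049)&(P[...,2]<.056)&(P[...,0]>.5)&(P[...,0]<.66)
q=P[m]; print(len(q),q.min(0),q.max(0))
for a,b in [(.53,.565),(.6,.64)]:
    r=q[(q[:,0]>a)&(q[:,0]<b)]; 
    if len(r): print(len(r),np.median(r,0),cv2.minAreaRect((r[:,:2]*1000).astype(np.float32)))
E
```

```text
from [ 0.5619 -0.0971  0.1933] [-89.48  -0.18  -0.24] t 8.425 F [ 1.7 -0.2 -4.1] op 0.0233
[np.float64(0.79), np.float64(-0.22), np.float64(1.41)] -0.01
[np.float64(0.81), np.float64(-0.22), np.float64(1.4)] -0.01
[np.float64(0.82), np.float64(-0.22), np.float64(1.39)] -0.01
slot_start [333.9 150.8] 0.68 [ 0.5868 -0.0567  0.02  ]
bed_top [334.5  23.2] 0.72 [0.5834 0.0591 0.045 ]
plunger_tip [118.  297.4] 0.43 [ 0.3745 -0.1862  0.1   ]
plunger_tip [159.7 210. ] 0.19 [ 0.4296 -0.0971  0.1   ]
key_foot [104.2 312.6] 0.82 [ 0.3572 -0.2037  0.1   ]
key_foot [311.6 237.1] 0.77 [ 0.562  -0.1236  0.1   ]
4777 [ 0.51880029 -0.13906537  0.04903419] [0.65313847 0.07523935 0.054991  ]
2188 [ 0.54722267 -0.00185562  0.05232264] ((547.3483276367188, -15.170494079589844), (10.161040306091309, 180.9753875732422), 1.275805115699768)
2585 [ 0.62515746 -0.0127825   0.0522856 ] ((625.7212524414062, -31.84186553955078), (10.710411071777344, 214.37400817871094), 1.2357943058013916)
```

View pics/w4.png

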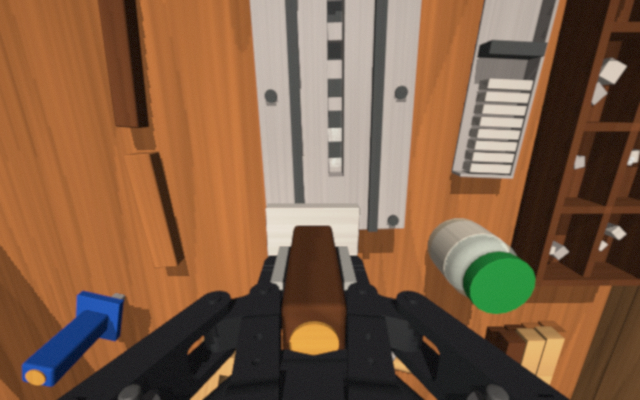

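```bash
python3 - <<'E'
from h import *
P=np.load('w4P.npy'); d=np.load('w4.npy'); c=cam('wrist',np.load('w4T.npy'))
m=(d>0)&(abs(P[...,0]-.5863+.022*(P[...,1]+.015))<.025)&(P[...,2]<.035)&(P[...,1]>-.15)
q=P[m]; print(len(q),q.min(0),q.max(0))
for y in np.arange(-.09,.08,.006):
    r=q[abs(q[:,1]-y)<.003]
    if len(r): print(round(y,3),len(r),np.round([r[:,0].min(),r[:,0].max(),np.median(r[:,2]),r[:,2].min()],4), round(.5863-.022*(y+.015),4))
for u in [(335,174),(327,174),(343,174)]: print(px2w(c,u,z=.045))
E
```

```text
2740 [ 0.57764735 -0.07967589  0.00488387] [0.59589122 0.08560529 0.03497508]
-0.078 86 [0.5813 0.5959 0.0201 0.0175] 0.5877
-0.072 83 [0.5816 0.5958 0.0195 0.0174] 0.5876
-0.066 75 [0.5815 0.5957 0.0195 0.0178] 0.5874
-0.06 81 [0.5815 0.5955 0.0196 0.0176] 0.5873
-0.054 80 [0.5814 0.5954 0.0198 0.0182] 0.5872
-0.048 88 [0.5813 0.5952 0.0197 0.0175] 0.587
-0.042 77 [0.5812 0.5952 0.0197 0.0181] 0.5869
-0.036 89 [0.5811 0.595  0.0193 0.0172] 0.5868
-0.03 91 [0.58   0.595  0.0197 0.0178] 0.5866
-0.024 97 [0.5799 0.5948 0.0198 0.018 ] 0.5865
-0.018 96 [0.5798 0.5946 0.0197 0.0177] 0.5864
-0.012 96 [0.5798 0.5946 0.0194 0.0174] 0.5862
-0.006 96 [0.5797 0.5944 0.0195 0.0178] 0.5861
0.0 97 [0.5796 0.5943 0.0196 0.0179] 0.586
0.006 96 [0.5796 0.5941 0.0197 0.0171] 0.5858
0.012 108 [0.5794 0.594  0.0197 0.0178] 0.5857
0.018 100 [0.5794 0.5938 0.0195 0.0175] 0.5856
0.024 97 [0.5793 0.5936 0.0196 0.0168] 0.5854
0.03 112 [0.5793 0.5935 0.0195 0.0175] 0.5853
0.036 69 [0.5792 0.5934 0.008  0.006 ] 0.5852
0.042 109 [0.5797 0.5933 0.0076 0.0058] 0.585
0.048 104 [0.5797 0.5933 0.0076 0.0052] 0.5849
0.054 148 [0.579  0.5931 0.0187 0.0049] 0.5848
0.06 112 [0.5789 0.5928 0.0194 0.0177] 0.5846
0.066 116 [0.5779 0.5927 0.0196 0.0175] 0.5845
0.072 123 [0.5778 0.5927 0.0196 0.0172] 0.5844
0.078 126 [0.5777 0.5926 0.0198 0.018 ] 0.5843
[ 0.58649882 -0.07738057  0.045     ]
[ 0.57820441 -0.07734278  0.045     ]
[ 0.59479516 -0.07741837  0.045     ]
```

The wrist depth shows the slot's centre line at x≈0.587 by y=-0.055, and its right-hand end at y≈-0.080. The real notch, where the floor drops from 0.0195 to 0.0076, is centred at about y=0.0435.

Call:
apply_moves --plan '[{"translation":[0.8,0.3,1.3],"spin":-0.01,"fingers":-1},{"translation":[0.8,0.3,1.3],"spin":-0.01,"fingers":-1},{"translation":[0.6,0.3,1.0],"spin":-0.007,"fingers":-1},{"translation":[0,0,0],"spin":0,"fingers":-1},{"translation":[0,0,0],"spin":0,"fingers":-1},{"translation":[0,0,0],"spin":0,"fingers":-1}]'

```text
t: 9.43
tool_pos: [0.585, -0.0611, 0.1851]
tool_rot: [-89.5, -0.3, 1.1]
ft_force: [0.2, 0.2, -3.4]
opening: 0.0232
```

```bash
python3 -c "
from h import *
plan([.5873,-.055,.13],1.3,3)"
```

```text
from [ 0.585  -0.0611  0.1851] [-89.51  -0.3    1.14] t 9.425 F [ 0.2  0.2 -3.4] op 0.0232
[np.float64(0.08), np.float64(1.84), np.float64(0.2)] -0.001
[np.float64(0.08), np.float64(1.84), np.float64(0.2)] -0.001
[np.float64(0.08), np.float64(1.84), np.float64(0.2)] -0.001
```

Call:
apply_moves --plan '[{"translation":[0.1,1.7,0.2],"spin":-0.001,"fingers":-1},{"translation":[0.1,1.7,0.2],"spin":-0.001,"fingers":-1},{"translation":[0.1,1.7,0.2],"spin":-0.001,"fingers":-1},{"translation":[0,0,0],"spin":0,"fingers":-1},{"translation":[0,0,0],"spin":0,"fingers":-1},{"translation":[0,0,0],"spin":0,"fingers":-1}]'

```text
t: 10.18
tool_pos: [0.5872, -0.0553, 0.1303]
tool_rot: [-89.5, -0.2, 1.2]
ft_force: [-0.1, -0.4, -3.7]
opening: 0.0235
```

```bash
python3 look.py w5; python3 - <<'E'
from h import *
plan([.5873,-.055,.125],1.3,2)
T=np.load('w5T.npy'); d=np.load('w5.npy'); c=cam('wrist',T); f,cx,cy,M=c
v,u=np.mgrid[:400,:640]; P=np.stack([(u-cx)/f*d,-(v-cy)/f*d,-d],-1)@M[:3,:3].T+M[:3,3]
Pt=(P-T[:3,3])@T[:3,:3]
# foot top: tool y ~ -TCP.. foot top is 0.022 below TCP
m=(d>0)&(abs(Pt[...,1]-.022)<.006)&(abs(Pt[...,0])<.05)&(abs(Pt[...,2])<.06); q=Pt[m]*1000
print('foot tool',len(q),q.min(0),q.max(0),np.median(q,0),cv2.minAreaRect(q[:,[0,2]].astype(np.float32)))
m=(d>0)&(Pt[...,1]<0)&(abs(Pt[...,0])<.02)&(abs(Pt[...,2])<.03); q=Pt[m]*1000
print('handle',len(q),q.min(0),q.max(0))
m=(d>0)&(P[...,2]<.022)&(P[...,2]>.015)&(abs(P[...,0]-.587)<.02); q=P[m]
for y in [-.05,-.04,-.03,-.02,-.01,0]:
    r=q[abs(q[:,1]-y)<.003]
    if len(r): print(y,r[:,0].min(),r[:,0].max())
for a,b in [(.53,.565),(.6,.64)]:
    r=P[(d>0)&(P[...,2]>.049)&(P[...,2]<.056)&(P[...,0]>a)&(P[...,0]<b)]; print(cv2.minAreaRect((r[:,:2]*1000).astype(np.float32)))
E
```

```text
from [ 0.5874 -0.0554  0.1304] [-89.52  -0.24   1.21] t 10.225 F [ 0.9  0.2 -2.7] op 0.0238
[np.float64(-0.0), np.float64(0.27), np.float64(0.02)] -0.001
[np.float64(-0.0), np.float64(0.27), np.float64(0.02)] -0.001
foot tool 3180 [-28.78938867  16.00968182  -9.20271533] [29.28456052 27.99061544 24.84372557] [-0.15771673 22.63066353 14.9517019 ] ((0.24668312072753906, 7.824397087097168), (58.07768249511719, 34.04420471191406), 0.009907189756631851)
handle 19151 [-19.99995519 -96.60051842  -8.00151616] [ 1.99965783e+01 -1.87336955e-02  2.18064862e+01]
-0.05 0.5796228289634177 0.5945159450200266
-0.04 0.5794966241153092 0.5942485909572842
-0.03 0.5793912200307254 0.5939691279672736
-0.02 0.5783943004346717 0.5945179490640387
-0.01 0.5782761026518316 0.5942576814527112
0 0.5781878622129242 0.5940011922728656
((547.109375, -5.202232360839844), (10.440519332885742, 199.27589416503906), 1.3240406513214111)
((624.8750610351562, 0.23755645751953125), (10.47800064086914, 191.92933654785156), 1.280096173286438)
```

View pics/w5.png

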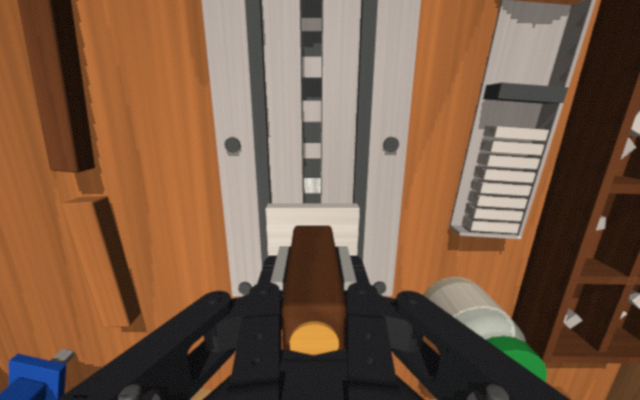

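The foot sits centred between the ledges and the slot runs straight under the handle (column 312), so I'll lower it.

Call:
apply_moves --plan '[{"translation":[0,1.0,0],"spin":0,"fingers":-1},{"translation":[0,1.0,0],"spin":0,"fingers":-1},{"translation":[0,0.8,0],"spin":0,"fingers":-1},{"translation":[0,0,0],"spin":0,"fingers":-1},{"translation":[0,0,0],"spin":0,"fingers":-1}]'

```text
t: 10.85
tool_pos: [0.5877, -0.0552, 0.1008]
tool_rot: [-89.5, -0.3, 1.2]
ft_force: [-0.3, -0.2, -3.4]
opening: 0.0231
```

Call:
apply_moves --plan '[{"translation":[-0.03,0.5,0],"spin":0,"fingers":-1},{"translation":[-0.02,0.5,0],"spin":0,"fingers":-1},{"translation":[0,0.4,0],"spin":0,"fingers":-1},{"translation":[0,0.4,0],"spin":0,"fingers":-1},{"translation":[0,0.2,0],"spin":0,"fingers":-1},{"translation":[0,0,0],"spin":0,"fingers":-1},{"translation":[0,0,0],"spin":0,"fingers":-1}]'

```text
t: 11.72
tool_pos: [0.5877, -0.0552, 0.0811]
tool_rot: [-89.5, -0.4, 1.2]
ft_force: [-1.3, 1.1, 0.6]
opening: 0.0233
```

```bash
python3 look.py w6; python3 -c "
from h import *
plan([.5873,-.055,.079],1.3,1)
print(np.load('w6T.npy')[:3,1])"
```

```text
from [ 0.5877 -0.0551  0.0811] [-89.54  -0.38   1.21] t 11.775 F [-1.1  0.1 -0.3] op 0.0235
[np.float64(-0.04), np.float64(0.21), np.float64(0.02)] -0.002
[ 0.0064062   0.00814795 -0.99994628]
```

View pics/w6.png

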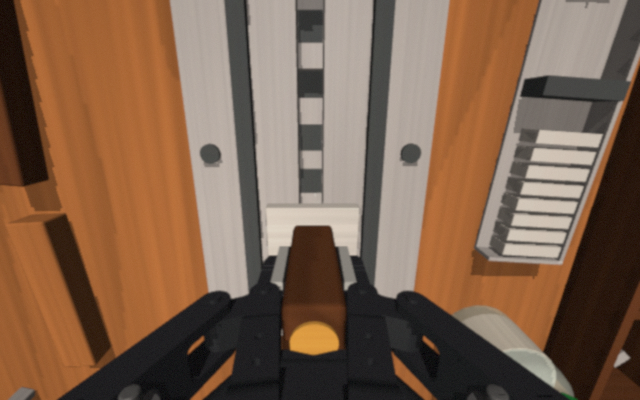

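The foot is between the ledges, and the z force rose from -3.4 N to about 0, so the spring is loaded on the slot floor. I'll press down slightly and draw it left.

Call:
apply_moves --plan '[{"translation":[-0.02,0.12,0],"spin":0,"fingers":-1},{"translation":[0,0,0.3],"spin":0,"fingers":-1},{"translation":[0,0,0.5],"spin":0,"fingers":-1},{"translation":[0,0,0.5],"spin":0,"fingers":-1},{"translation":[0,0,0.5],"spin":0,"fingers":-1},{"translation":[0,0,0.5],"spin":0,"fingers":-1},{"translation":[0,0,0.5],"spin":0,"fingers":-1},{"translation":[0,0,0],"spin":0,"fingers":-1}]'

```text
t: 12.78
tool_pos: [0.5885, -0.026, 0.0809]
tool_rot: [-89.7, -0.6, 1.3]
ft_force: [0.7, -0.7, -0.2]
opening: 0.0234
```

Call:
apply_moves --plan '[{"translation":[-0.1,0.05,0.4],"spin":0,"fingers":-1},{"translation":[-0.1,0.05,0.5],"spin":0,"fingers":-1},{"translation":[-0.05,0.05,0.5],"spin":0,"fingers":-1},{"translation":[0,0,0.5],"spin":0,"fingers":-1},{"translation":[0,0,0.4],"spin":0,"fingers":-1},{"translation":[0,0,0],"spin":0,"fingers":-1}]'

```text
t: 13.52
tool_pos: [0.5855, -0.0015, 0.0796]
tool_rot: [-89.7, -0.6, 1.3]
ft_force: [0.7, -1.6, 1.1]
opening: 0.0235
```

Call:
apply_moves --plan '[{"translation":[0,0.04,0.4],"spin":0,"fingers":-1},{"translation":[0,0,0.5],"spin":0,"fingers":-1},{"translation":[0,0,0.5],"spin":0,"fingers":-1},{"translation":[0,0.03,0.5],"spin":0,"fingers":-1},{"translation":[0,0,0.5],"spin":0,"fingers":-1},{"translation":[0,0,0.4],"spin":0,"fingers":-1},{"translation":[0,0,0],"spin":0,"fingers":-1}]'

```text
t: 14.4
tool_pos: [0.5847, 0.0285, 0.079]
tool_rot: [-89.7, -0.6, 1.3]
ft_force: [0.2, -1.5, 1.1]
opening: 0.0234
```

Call:
apply_moves --plan '[{"translation":[0.03,0,0.3],"spin":0,"fingers":-1},{"translation":[0,0,0.25],"spin":0,"fingers":-1},{"translation":[0,0,0.2],"spin":0,"fingers":-1},{"translation":[0,0,0.2],"spin":0,"fingers":-1},{"translation":[0,0,0.15],"spin":0,"fingers":-1},{"translation":[0,0,0],"spin":0,"fingers":-1}]'

```text
t: 15.15
tool_pos: [0.5847, 0.0399, 0.079]
tool_rot: [-89.7, -0.6, 1.3]
ft_force: [1.1, -1.6, 0.1]
opening: 0.0234
```

Call:
apply_moves --plan '[{"translation":[0,0,0.15],"spin":0,"fingers":-1},{"translation":[0,0,0.1],"spin":0,"fingers":-1},{"translation":[0,0,0.1],"spin":0,"fingers":-1},{"translation":[0,0,0],"spin":0,"fingers":-1}]'

```text
t: 15.65
tool_pos: [0.5831, 0.0447, 0.0774]
tool_rot: [-89.6, -0.4, 1.2]
ft_force: [-0.5, 0.3, -3.0]
opening: 0.0234
```

The z force fell back to about -3 N (the key's full weight) at y=0.0447, where depth put the notch, so the plunger has dropped in. I'll release it and check.

Call:
apply_moves --plan '[{"translation":[0,0.03,0],"spin":0,"fingers":-1},{"translation":[0,0,0],"spin":0,"fingers":0.6},{"translation":[0,0,0],"spin":0,"fingers":0.6},{"translation":[0,0,0],"spin":0,"fingers":0.6},{"translation":[0,0,0],"spin":0,"fingers":0.6}]'

```text
t: 16.27
tool_pos: [0.5843, 0.0449, 0.0784]
tool_rot: [-89.6, -0.6, 1.2]
ft_force: [-0.5, 0.3, -0.4]
opening: 0.0682
```

```bash
python3 look.py w7; python3 -c "
from h import *
s=manip.read_state();print(s['tool_pos'],s['tool_rot'],s['ft_force'],s['opening'])"
```

```text
[0.58426223 0.04492004 0.07837767] [-89.55913904  -0.57419436   1.20078561] [ 0.52204894 -0.37168849 -0.36224083] 0.068050805052057
```

View pics/w7.png

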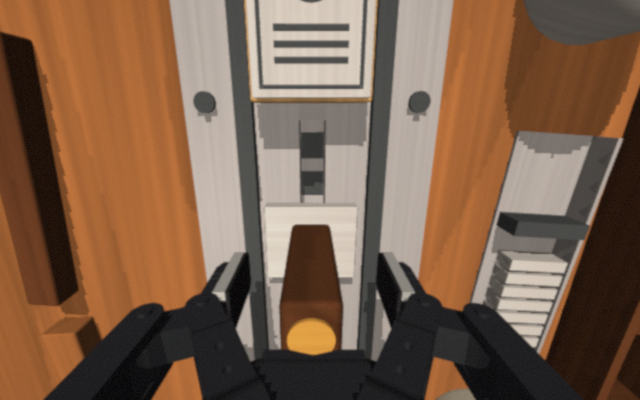

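The key stands on its own with its foot between the ledges (rows 205–280), and the block's near edge is at row 100. I'll rise, then go over beyond the block.

Call:
apply_moves --plan '[{"translation":[0,-1.0,0],"spin":0,"fingers":0.6},{"translation":[0,-2.0,0],"spin":0,"fingers":0.6},{"translation":[0,-2.5,0],"spin":0,"fingers":0.6},{"translation":[0,-2.5,0],"spin":0,"fingers":0.6},{"translation":[0,-1.5,0],"spin":0,"fingers":0.6},{"translation":[0,0,0],"spin":0,"fingers":0.6}]'

```text
t: 17.08
tool_pos: [0.5836, 0.0441, 0.179]
tool_rot: [-89.6, -0.7, 1.2]
ft_force: [-0.3, 0.4, 0.3]
opening: 0.0687
```

```bash
python3 look.py w8; python3 - <<'E'
from h import *
plan([.580,.262,.17],1.3,5)
T=np.load('w8T.npy'); d=np.load('w8.npy'); c=cam('wrist',T); f,cx,cy,M=c
v,u=np.mgrid[:400,:640]; P=np.stack([(u-cx)/f*d,-(v-cy)/f*d,-d],-1)@M[:3,:3].T+M[:3,3]
def rect(a,b,ym,yM):
    r=P[(d>0)&(P[...,2]>a)&(P[...,2]<b)&(abs(P[...,0]-.585)<.045)&(P[...,1]>ym)&(P[...,1]<yM)]; print(len(r),np.median(r,0),cv2.minAreaRect((r[:,:2]*1000).astype(np.float32)))
rect(.0505,.06,0,.075); rect(.125,.142,0,.1); rect(.06,.076,.1,.26)
for x in (.57,.585,.6):
  r=P[(d>0)&(abs(P[...,0]-x)<.006)&(P[...,2]>.048)&(P[...,2]<.062)&(P[...,1]>.02)&(P[...,1]<.07)]; print(x,np.median(r[:,2]),r[:,1].max())
E
```

```text
from [0.5831 0.0441 0.1781] [-89.56  -0.59   1.2 ] t 17.125 F [ 0.2 -0.3 -0.5] op 0.0687
[np.float64(0.03), np.float64(0.16), np.float64(4.36)] -0.0
[np.float64(0.03), np.float64(0.16), np.float64(4.36)] -0.0
[np.float64(0.03), np.float64(0.16), np.float64(4.36)] -0.0
[np.float64(0.03), np.float64(0.16), np.float64(4.36)] -0.0
[np.float64(0.03), np.float64(0.16), np.float64(4.36)] -0.0
3272 [0.58230068 0.04828332 0.05345064] ((585.1653442382812, 37.301273345947266), (89.22442626953125, 74.89068603515625), 0.24393007159233093)
1370 [0.58363092 0.04726752 0.13437462] ((583.5742797851562, 44.67530822753906), (23.698123931884766, 30.2348690032959), 1.805407166481018)
8173 [0.58151343 0.17042301 0.06738391] ((581.5830688476562, 168.6778106689453), (64.05706024169922, 76.81754302978516), 1.3462644815444946)
0.57 0.05420960720087439 0.06947189571966492
0.585 0.054272172755975234 0.06986782246645143
0.6 0.05423919852459744 0.06998636123000788
```

View pics/w8.png

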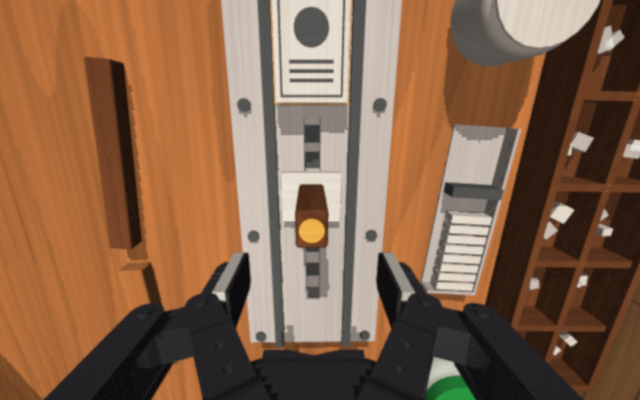

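Call:
apply_moves --plan '[{"translation":[0,0.1,4.4],"spin":0,"fingers":-1},{"translation":[0,0.1,4.4],"spin":0,"fingers":-1},{"translation":[0,0.1,4.4],"spin":0,"fingers":-1},{"translation":[0,0.1,4.4],"spin":0,"fingers":-1},{"translation":[0,0.1,4.0],"spin":0,"fingers":-1},{"translation":[0,0,0],"spin":0,"fingers":-1},{"translation":[0,0,0],"spin":0,"fingers":-1},{"translation":[0,0,0],"spin":0,"fingers":-1}]'

```text
t: 18.12
tool_pos: [0.5747, 0.2631, 0.1643]
tool_rot: [-89.9, 0.4, 1.0]
ft_force: [0.5, -0.9, 0.4]
opening: -0.0
```

```bash
python3 look.py w9; python3 - <<'E'
from h import *
plan([.580,.262,.062],1.3,5)
T=np.load('w9T.npy'); d=np.load('w9.npy'); c=cam('wrist',T); f,cx,cy,M=c
v,u=np.mgrid[:400,:640]; P=np.stack([(u-cx)/f*d,-(v-cy)/f*d,-d],-1)@M[:3,:3].T+M[:3,3]
r=P[(d>0)&(P[...,2]>.06)&(P[...,2]<.076)&(abs(P[...,0]-.585)<.045)&(P[...,1]>.1)&(P[...,1]<.25)]; print(len(r),np.median(r,0),cv2.minAreaRect((r[:,:2]*1000).astype(np.float32)))
E
```

```text
from [0.5747 0.263  0.1643] [-89.93   0.35   1.01] t 18.175 F [ 0.1 -0.2 -0.6] op -0.0003
[np.float64(0.1), np.float64(2.05), np.float64(-0.02)] -0.001
[np.float64(0.1), np.float64(2.05), np.float64(-0.02)] -0.001
[np.float64(0.1), np.float64(2.05), np.float64(-0.02)] -0.001
[np.float64(0.1), np.float64(2.05), np.float64(-0.02)] -0.001
[np.float64(0.1), np.float64(2.05), np.float64(-0.02)] -0.001
696 [0.6031442  0.2145355  0.06676231] ((582.3032836914062, 176.96719360351562), (63.2081184387207, 89.1385269165039), 3.289015293121338)
```

View pics/w9.png

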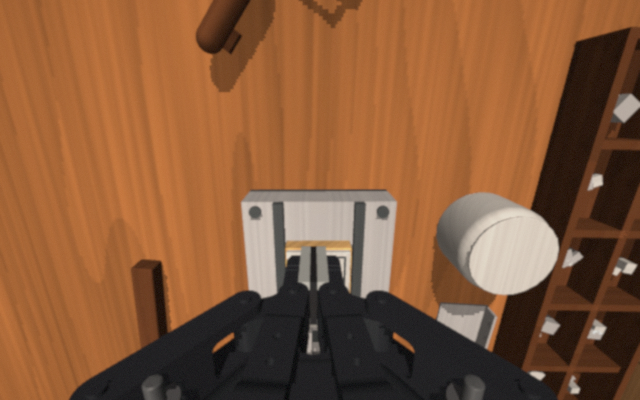

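The block's left edge shows at row 243 (y≈0.221). The shut fingers stand beyond it at y=0.263, and the brayer at (215,40) is well clear. I'll lower behind the block.

Call:
apply_moves --plan '[{"translation":[0.15,2.5,0],"spin":-0.002,"fingers":-1},{"translation":[0.15,2.5,0],"spin":-0.002,"fingers":-1},{"translation":[0.15,2.5,0],"spin":0,"fingers":-1},{"translation":[0.05,1.5,0],"spin":0,"fingers":-1},{"translation":[0,0.6,0],"spin":0,"fingers":-1},{"translation":[0,0,0],"spin":0,"fingers":-1},{"translation":[0,0,0],"spin":0,"fingers":-1}]'

```text
t: 19.05
tool_pos: [0.5822, 0.2589, 0.0688]
tool_rot: [-89.8, 0.0, 0.9]
ft_force: [0.1, 0.1, 0.4]
opening: 0.0
```

Call:
apply_moves --plan '[{"translation":[-0.05,0.5,0],"spin":-0.004,"fingers":-1},{"translation":[0,0.5,0],"spin":-0.003,"fingers":-1},{"translation":[0,0.1,0],"spin":0,"fingers":-1},{"translation":[0,0,0],"spin":0,"fingers":-1},{"translation":[0,0,0],"spin":0,"fingers":-1}]'

```text
t: 19.68
tool_pos: [0.5823, 0.2594, 0.0585]
tool_rot: [-89.8, -0.1, 1.3]
ft_force: [-0.1, 0.3, 1.0]
opening: 0.0002
```

Call:
apply_moves --plan '[{"translation":[0,0,-0.7],"spin":0,"fingers":-1},{"translation":[0,0,-0.7],"spin":0,"fingers":-1},{"translation":[0,0,-0.6],"spin":0,"fingers":-1},{"translation":[0,0,-0.5],"spin":0,"fingers":-1},{"translation":[0,0,-0.5],"spin":0,"fingers":-1},{"translation":[0,0,-0.5],"spin":0,"fingers":-1},{"translation":[0,0,-0.5],"spin":0,"fingers":-1},{"translation":[0,0,0],"spin":0,"fingers":-1}]'

```text
t: 20.68
tool_pos: [0.5835, 0.2165, 0.0587]
tool_rot: [-89.7, -0.2, 1.3]
ft_force: [0.5, 0.1, 1.0]
opening: -0.0001
```

Call:
apply_moves --plan '[{"translation":[0,0.02,-0.5],"spin":0,"fingers":-1},{"translation":[0,0,-0.6],"spin":0,"fingers":-1},{"translation":[0,0,-0.6],"spin":0,"fingers":-1},{"translation":[0,0,-0.6],"spin":0,"fingers":-1},{"translation":[0,0,-0.5],"spin":0,"fingers":-1},{"translation":[0,0,-0.4],"spin":0,"fingers":-1},{"translation":[0,0,0],"spin":0,"fingers":-1}]'

```text
t: 21.55
tool_pos: [0.5845, 0.1826, 0.0586]
tool_rot: [-89.7, -0.2, 1.3]
ft_force: [-0.3, -0.1, 0.2]
opening: 0.0001
```

```bash
python3 - <<'E'
from h import *
print(manip.read_state()['tool_pos'])
p,d=manip.read_camera('scene'); cv2.imwrite('pics/s3.png',cv2.resize(p[140:280,270:430],None,fx=4,fy=4,interpolation=cv2.INTER_CUBIC))
E
```

```text
[0.58450307 0.1825539  0.05859015]
```

View pics/s3.png

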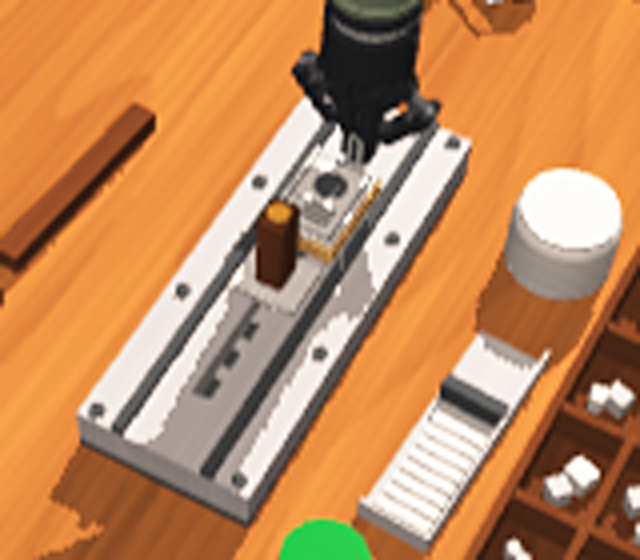

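The block has slid up close to the key's foot (block front edge at about (320,250)). The remaining gap is roughly 1 cm, so I'll go on gently.

Call:
apply_moves --plan '[{"translation":[0,0,-0.3],"spin":0,"fingers":-1},{"translation":[0,0,-0.25],"spin":0,"fingers":-1},{"translation":[0,0,-0.2],"spin":0,"fingers":-1},{"translation":[0,0,0],"spin":0,"fingers":-1}]'

```text
t: 22.1
tool_pos: [0.5847, 0.1751, 0.0585]
tool_rot: [-89.7, -0.2, 1.3]
ft_force: [-0.5, -0.2, 0.8]
opening: 0.0001
```

Call:
apply_moves --plan '[{"translation":[0,0,-0.15],"spin":0,"fingers":-1},{"translation":[0,0,-0.15],"spin":0,"fingers":-1}]'

```text
t: 22.35
tool_pos: [0.5848, 0.1722, 0.0585]
tool_rot: [-89.7, -0.2, 1.3]
ft_force: [-0.3, 1.2, 0.0]
opening: 0.0003
```

Call:
apply_moves --plan '[{"translation":[0,0,-0.1],"spin":0,"fingers":-1},{"translation":[0,0,0],"spin":0,"fingers":-1}]'

```text
t: 22.6
tool_pos: [0.5848, 0.171, 0.0586]
tool_rot: [-89.7, -0.2, 1.3]
ft_force: [-0.2, 0.4, 0.5]
opening: -0.0003
```

Call:
apply_moves --plan '[{"translation":[0,0,-0.1],"spin":0,"fingers":-1},{"translation":[0,0,0],"spin":0,"fingers":-1}]'

```text
t: 22.85
tool_pos: [0.5848, 0.17, 0.0585]
tool_rot: [-89.7, -0.2, 1.3]
ft_force: [-0.1, 1.1, 0.1]
opening: 0.0003
```

Call:
apply_moves --plan '[{"translation":[0,0,-0.1],"spin":0,"fingers":-1},{"translation":[0,0,0],"spin":0,"fingers":-1}]'

```text
t: 23.1
tool_pos: [0.5848, 0.1694, 0.0585]
tool_rot: [-89.6, -0.2, 1.3]
ft_force: [0.3, 0.7, 0.1]
opening: -0.0001
```

Call:
apply_moves --plan '[{"translation":[0,0,-0.1],"spin":0,"fingers":-1},{"translation":[0,0,0],"spin":0,"fingers":-1}]'

```text
t: 23.35
tool_pos: [0.5849, 0.1686, 0.0586]
tool_rot: [-89.6, -0.2, 1.3]
ft_force: [-0.1, 1.3, 0.8]
opening: 0.0
```

```bash
python3 - <<'E'
from h import *
print(manip.read_state()['tool_pos'],manip.read_state()['ft_force'])
p,d=manip.read_camera('scene'); cv2.imwrite('pics/s4.png',cv2.resize(p[165:225,310:390],None,fx=8,fy=8,interpolation=cv2.INTER_CUBIC))
E
```

```text
[0.58489663 0.16855956 0.05856334] [-0.14199869  1.34822876  0.78962427]
```

View pics/s4.png

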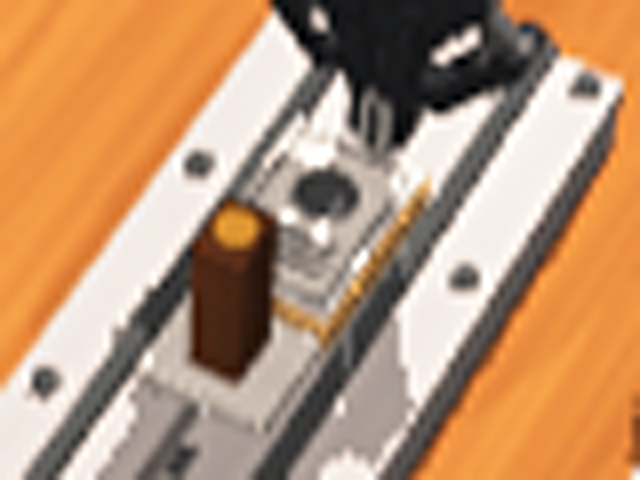

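They look to be touching or nearly so. I'll press a little further until the force shows it.

Call:
apply_moves --plan '[{"translation":[0,0,-0.12],"spin":0,"fingers":-1},{"translation":[0,0,0],"spin":0,"fingers":-1}]'

```text
t: 23.65
tool_pos: [0.585, 0.1674, 0.0586]
tool_rot: [-89.6, -0.2, 1.3]
ft_force: [-0.5, 1.5, -0.2]
opening: 0.0001
```

Call:
apply_moves --plan '[{"translation":[0,0,-0.12],"spin":0,"fingers":-1},{"translation":[0,0,0],"spin":0,"fingers":-1}]'

```text
t: 23.9
tool_pos: [0.5851, 0.1663, 0.0586]
tool_rot: [-89.6, -0.2, 1.3]
ft_force: [-0.3, 2.6, 0.2]
opening: -0.0
```

Call:
apply_moves --plan '[{"translation":[0,0,-0.12],"spin":0,"fingers":-1},{"translation":[0,0,0],"spin":0,"fingers":-1}]'

```text
t: 24.15
tool_pos: [0.5852, 0.1662, 0.0587]
tool_rot: [-89.5, -0.3, 1.2]
ft_force: [-1.4, 1.9, -1.0]
opening: 0.0
```

Call:
apply_moves --plan '[{"translation":[0,0,-0.15],"spin":0,"fingers":-1}]'

```text
t: 24.28
tool_pos: [0.5854, 0.1659, 0.0588]
tool_rot: [-89.3, -0.3, 1.2]
ft_force: [-0.1, 8.1, 1.0]
opening: 0.0001
```

Call:
apply_moves --plan '[{"translation":[0,0,-0.15],"spin":0,"fingers":-1}]'

```text
t: 24.4
tool_pos: [0.5857, 0.1659, 0.059]
tool_rot: [-89.2, -0.4, 1.1]
ft_force: [-0.2, 8.0, 1.6]
opening: -0.0002
```

The force rose to 8 N and motion stopped: the block bears on the foot and the key on the notch's wall. I'll back off, rise and look.

Call:
apply_moves --plan '[{"translation":[0,0,0.3],"spin":0,"fingers":-1},{"translation":[0,0,1.0],"spin":0,"fingers":-1},{"translation":[0,0,1.5],"spin":0,"fingers":-1},{"translation":[0,-2.0,0],"spin":0,"fingers":-1},{"translation":[0,-4.0,0],"spin":0,"fingers":-1},{"translation":[0,-4.0,0],"spin":0,"fingers":-1},{"translation":[0,-3.0,0],"spin":0,"fingers":-1},{"translation":[0,0,0],"spin":0,"fingers":-1}]'

```text
t: 25.4
tool_pos: [0.5834, 0.1953, 0.1915]
tool_rot: [-89.5, -0.1, 1.4]
ft_force: [0.2, -0.5, -0.5]
opening: -0.0002
```

Call:
apply_moves --plan '[{"translation":[0,0,-5],"spin":0,"fingers":-1},{"translation":[0,0,-5],"spin":0,"fingers":-1},{"translation":[0,0,-5],"spin":0,"fingers":-1},{"translation":[0,0,-5],"spin":0,"fingers":-1},{"translation":[0,0,0],"spin":0,"fingers":-1},{"translation":[0,0,0],"spin":0,"fingers":-1}]'

```text
t: 26.15
tool_pos: [0.5853, -0.0069, 0.1809]
tool_rot: [-89.6, 0.6, 1.6]
ft_force: [0.6, 0.7, -1.2]
opening: 0.0002
```

```bash
python3 look.py w10; python3 - <<'E'
from h import *
T=np.load('w10T.npy'); d=np.load('w10.npy'); c=cam('wrist',T); f,cx,cy,M=c
print(manip.read_state()['t'],T[:3,3])
v,u=np.mgrid[:400,:640]; P=np.stack([(u-cx)/f*d,-(v-cy)/f*d,-d],-1)@M[:3,:3].T+M[:3,3]
for n,a,b,y0,y1,w in [('block',.0615,.073,.04,.2,.04),('handle',.127,.142,0,.1,.04),('foot',.0505,.0595,0,.1,.0285)]:
    r=P[(d>0)&(P[...,2]>a)&(P[...,2]<b)&(abs(P[...,0]-.5845)<w)&(P[...,1]>y0)&(P[...,1]<y1)]; print(n,len(r),np.median(r,0),cv2.minAreaRect((r[:,:2]*1000).astype(np.float32)))
p=cv2.imread('pics/w10.png'); 
for x in (.572,.597):
  print(x,[(round(y,3),round(float(np.median(P[(d>0)&(abs(P[...,0]-x)<.002)&(abs(P[...,1]-y)<.001)][:,2])),4)) for y in np.arange(.056,.084,.002) if ((d>0)&(abs(P[...,0]-x)<.002)&(abs(P[...,1]-y)<.001)).any()])
E
```

```text
26.2 [ 0.58525704 -0.00690342  0.18093147]
block 9005 [0.58303836 0.1137394  0.06740935] ((582.9575805664062, 105.25129699707031), (63.75584411621094, 100.62999725341797), 0.08804021030664444)
handle 1553 [0.58393936 0.04168048 0.13466719] ((583.7802734375, 40.38723373413086), (30.024131774902344, 24.014760971069336), 89.94310760498047)
foot 1843 [0.58800346 0.05052145 0.05441324] ((584.4253540039062, 40.77921676635742), (49.850345611572266, 56.976497650146484), 89.79881286621094)
0.572 [(np.float64(0.056), 0.0547), (np.float64(0.058), 0.0545), (np.float64(0.06), 0.0547), (np.float64(0.062), 0.0541), (np.float64(0.064), 0.0546), (np.float64(0.066), 0.0619), (np.float64(0.068), 0.0649), (np.float64(0.07), 0.0675), (np.float64(0.072), 0.0677), (np.float64(0.074), 0.0675), (np.float64(0.076), 0.0673), (np.float64(0.078), 0.0672), (np.float64(0.08), 0.0673), (np.float64(0.082), 0.0671), (np.float64(0.084), 0.0675)]
0.597 [(np.float64(0.056), 0.0549), (np.float64(0.058), 0.0543), (np.float64(0.06), 0.055), (np.float64(0.062), 0.0544), (np.float64(0.064), 0.0544), (np.float64(0.066), 0.0583), (np.float64(0.068), 0.0643), (np.float64(0.07), 0.067), (np.float64(0.072), 0.0678), (np.float64(0.074), 0.0676), (np.float64(0.076), 0.0674), (np.float64(0.078), 0.0678), (np.float64(0.08), 0.0671), (np.float64(0.082), 0.0676), (np.float64(0.084), 0.0681)]
```

View pics/w10.png

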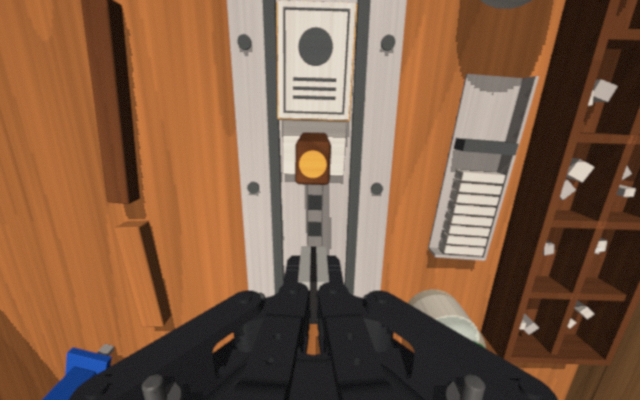

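The block's end and the foot's edge meet at y≈0.0655 (row 120) with no bed visible between them. The foot's top is at 0.0544 and the handle's top at 0.1347, unchanged, so the key is flat and upright. I'll hand in.

```bash
python3 -c "
from h import *
print(manip.finish_job()); print(manip.read_state()['t'])"
```

```text
the job is handed in; nothing more can be done
None
the job is handed in; nothing more can be done
```

The job is handed in, at about 26 s of the 64 s allowed; no verdict is reported. I took the dark-handled key from its stand and set its plunger on the slot floor at bed y ≈ -115 mm. I then drew it left until it dropped into the notch and slid the block up until it stopped firmly against the key's foot.

**Last checks that agreed:**
- **Plunger:** the wrist depth picture had shown the notch centred at world y ≈ 0.0435, and at y ≈ 0.0447 the wrist force fell back to the key's full weight, about -3 N.
- **Block against the key:** the push stopped hard at 8 N. The block's end and the foot's edge both measured y ≈ 0.0655, with no gap visible.
- **Foot and handle:** the foot's top stayed at 54.4 mm and the handle's top at 134.7 mm after the push, so the key stayed flat and upright.
- **Bystanders:** nothing near the arm's path looked moved. I did not measure their positions again.

**Slight disagreement:** the block pushed the key back about 4 mm, roughly the play I expected in the notch. That puts the blade's right-hand edge about 1 mm past the notch's measured edge, which is within camera error. I did not see the plunger tip itself.

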